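# Draw the matching mounting plate out of the stock tray and lay it on the pattern checker

### The job

Of the three steel mounting plates lying on top in the open-fronted stock trays, take the one whose bolt holes match the four studs of the pattern checker. Press on it just firmly enough to draw it out of its spring clip, and slide it over the front edge of its tray until about a third of it overhangs, leaving the plate underneath in its tray, then pinch the overhanging end and lay the plate over the studs, flat down on the checker bar, gently and without dropping it. Leave the other plates and the things around undisturbed.

Things in the scene. Friction and masses are not known exactly. Their poses are not given: they have to be found in the camera images.
- top_wide: the matching plate: oiled steel flat plate 150 x 56 x 3 mm, 0.14 to 0.26 kg, on top in its tray, front end 5 to 16 mm behind the tray's front edge. Origin: centre of its underside; x along its length (-x end to the front at the start), z up. Four 10 mm holes at x = +-50, y = +-15 mm, middle solid; same when turned end for end. Slippery on another plate (friction about 0.2), not on fingertips
- under_wide: a second plate, same as top_wide, lying under it in tray_wide, on a grippy rubber liner
- top_close: wrong plate, same outline, top one in tray_close; four 10 mm holes at x = +-30, y = +-15 mm
- top_pair: wrong plate, same outline, top one in tray_pair; two 10 mm holes at x = +-50, y = 0
- tray_wide: blue steel tray fixed on the shelf, with the two wide-pattern plates; its place varies. 172 long, 68 wide outside, 64 inside, sides and back 18 mm high, no front. Origin: underside, middle of front edge, on the deck, flush with the shelf front; x to the back. Over it: lower plate's underside 4, top plate's upper face 10 mm. Top plates lie against the +y side, 8 mm free at -y. Trays 88 mm apart
- clip_wide: steel spring clip inside tray_wide's -y side, 140 mm behind the front edge, round nose 12 mm. It squeezes the top plate against the +y side with about 2.5 N, so that a light touch only slips on the plate: fingertips must press with 10 to 20 N to carry it along, until its rear end has passed the clip (about 25 mm); then the clip springs 6 mm in and the plate is free. The other trays have the same
- shelf: fixed low shelf on adjustable legs, plywood deck 275 mm wide, 275 mm deep; deck 70 mm above this origin and so 70 to 84 mm above the table. Origin under the middle of its front edge, x to the back, z up. The front faces roughly towards the robot, with free space before and below it
- checker: fixed bolt-pattern checker: aluminium bar 128 mm long (x), 38 wide (y), top 45 mm above the table, on a steel foot 150 x 38 x 8 mm. Four steel studs 6 mm thick, 16 mm tall over the bar's top, at x = +-50, y = +-15 mm, the last 4 mm tapered. Origin on the table under the middle. A plate on it stands 9 mm out over each long side, so fingers holding its edges fit beside the bar
- stud_seat (a point): middle of the checker bar's top face, between the studs, with the checker's axes; the underside centre of the fitted plate comes to lie here
- parts_box: bystander: blue-lidded parts box 62 x 202 x 28 mm standing on the back of the shelf deck, behind the trays
- punch_cup: bystander: grey cup, 62 mm across, 75 mm tall, with rods standing in it up to 145 mm high, on the table behind the checker
- driver: bystander: screwdriver with an orange handle, 150 mm long, lying on the table behind the checker
There are look-alikes about, which are no part of the job. Leave any red look-alike of the top_wide alone.

How it is judged (in metres and radians):
On the way:
1. the matching plate has been slid forward, lying flat on the stack, until it stands at least 30 mm out past the front edge of its tray (x of top_wide in the frame of tray_wide below 0.045 m and z of top_wide in the frame of tray_wide between 0.003 and 0.01 m and angle between top_wide's own z axis and vertical below 0.06 rad), for 0.2 s.
At the end, for the whole second after the job is handed in: the wide-pattern plate lies released and at rest over the four studs, flat on the checker bar (centre within 5 mm, height within 3 mm, level within 0.04 rad, along the bar within 0.09 rad); the plate that was under it still lies in its tray, its front end less than 30 mm out (horizontal distance between top_wide and stud_seat below 0.005 m and z of top_wide in the frame of stud_seat between -0.003 and 0.003 m and angle between top_wide's own z axis and vertical below 0.04 rad and angle between the x axis of top_wide and the x axis of checker, either way round below 0.09 rad and linear speed of top_wide below 0.02 m/s and x of under_wide in the frame of tray_wide above 0.045 m and z of under_wide in the frame of tray_wide below 0.008 m); the robot touches nothing.
It fails at once if the plate beneath was dragged out of the tray with it (more than 40 mm) (distance of under_wide from where it was at the start of the episode above 0.04 m).
It fails at once if a wrong plate was taken or shifted by more than 30 mm (distance of any of top_close, top_pair from where it was at the start of the episode above 0.03 m).
It fails at once if the plate was dropped: it moved faster than 0.4 m/s with no finger touching it (linear speed of top_wide above 0.4 m/s and contact force between the fingers and top_wide below 0.05 N).
It fails at once if a bystander was moved by more than 30 mm (distance of any of parts_box, punch_cup, driver from where it was at the start of the episode above 0.03 m).
It fails at once if the plate was knocked or pressed on the one under it, or on the checker, with more than 80 N (contact force between top_wide and under_wide above 80 N or contact force between top_wide and checker above 80 N).
It also fails if it takes over 69 s, if anything falls off the work surface, if the arm or the gripper's body presses on something with over 40 N, if the wrist force passes 120 N, or if a joint passes its speed limit or range.

### The arm

A 6-joint arm with a two-finger parallel gripper is mounted at the origin on the work surface. World frame = base frame: x ahead of the robot, y to its left, z up, the work surface at z = 0. Lengths are in mm, angles in rad, forces in N, time in s.
With the tool pointing down it reaches from about 400 to 925 mm from the base axis. Payload 12.5 kg.
Tool frame: the origin (TCP) lies midway between the tips of the shut fingers; the grasp point (between the pads) lies 19 mm behind it; z points along the fingers, y is the line along which they close (so a half turn about z gives the same grasp; the last joint's range is limited). The gripper opens to 95 mm and grips with 3 to 60 N. Pads are 20 mm wide; open, the fingers measure 119 mm over their backs; the gripper's body (75 mm by 180 mm) begins 59 mm behind the grasp point.
Start: joints at [-1.327, 0.491, 1.559, -0, 1.092, -0.106], TCP at [214.217, -587.161, 214.661] pointing down, gripper open.
Joint ranges: [-3.1, 3.1], [-0.84, 2.19], [0.05, 2.79], [-1.13, 4.28], [0.06, 2.93], [-2.69, 2.69]. Speed limits (rad/s): [2.22, 2.22, 2.79, 3.14, 3.14, 3.14].

### API

Orientations are given as [roll, pitch, yaw] about the fixed x, y, z axes, in that order (R = Rz(yaw) Ry(pitch) Rx(roll)).
In Python, from cell import state, read_camera, camera_info, env gives the robot as it stands.
- The arm moves only by the tool move_arm, never from a script. Its argument "commands" is a list of rows, each a list of 3 entries, a list of its own where there are three numbers: the shift along the world's x, y, z in cm, then the turn, a rotation vector about the world's x, y, z in degrees, then the opening, from 0 (shut) to 1 (fully open). A call has 1 to 10 rows; each row shifts and turns the commanded pose from where the row before left it; what a row does not reach is not made up. A row lasts 1/10 s, in which the tool goes at most 50 mm and 8.59 degrees, less where a joint would pass 70% of its speed; a pose out of reach is approached as far as the arm can. A call with a gripper value outside its range is refused whole. The fingers move at their own pace and stop on an object; the grip force is fixed at half the most. Time passes only in rows, so rows that do not move let the fingers close. It gives the time, the measured TCP pose, the force, the opening and the grip force at its end, in the units of the state.
- state(): the state, without advancing time (a new reading comes with each control period).
- read_camera(name): name is "scene" or "top" or "wrist"; returns the picture (400x640x3 uint8, blue, green, red); there is no depth.
- camera_info(name): a dict with "K" (3x3 intrinsics, pixels), "k1" (the pictures are not rectified: a ray, as slopes to the right and down, at radius r is drawn at 1 + k1 r^2 times it, then the intrinsics apply), "cam_to_world" (4x4, takes a point from camera to world coordinates). Camera axes: x right, y down, z forward; pixel columns grow to the right and rows downward; lengths in mm; the calibration is good to about 2 mm. A picture is of the moment at which its call begins: read the wrist's pose just before it. camera_info takes no time and is no camera call; for the wrist camera it gives the pose at the moment of the call.
- env.job_done(): hands the job in; it is judged then, once.
The state is a dict: "t": time; "joints": joint angles; "qvel": joint speeds; "tau": joint torques, N m; "eef_pos": TCP position; "tcp_rot": TCP orientation; "ft_force": force on the tool from outside, world axes, zero at the start; "moment": the same for the moment, N m; "opening": opening from 0.0 (shut) to 1.0 (fully open); "grip_force": force on a finger pad.
Only numpy, scipy, OpenCV 4.12 (cv2) and the standard library are available. Lean on these libraries where they do the work, as an engineer would, in place of code of your own. Each camera call takes 0.05 s, during which the arm holds its last target. There are 200 camera calls.

## Working session

There is one attempt and no reset: what is moved stays moved. The work goes in short steps, Python scripts to look and compute and a tool call to move; the robot and the scene stay as the last step left them, time stands still between calls to the robot, and variables do not carry over. Pictures are saved under pics/ and viewed, at most 10 in all, crops included, and the job is handed in when it is done.

Besides the shell and the picture viewer there is one more tool, called after ">>>" as name(argument=value, ...), one argument or row to a line, values as JSON. move_arm: Moves the arm, as the interface text tells. Its arguments: {"type":"object","properties":{"commands":{"type":"array"}},"required":["commands"]}

```bash
mkdir -p pics; ls; cat > h.py <<'E'
import numpy as np, cv2
from cell import state, read_camera, camera_info, env
def ray(ci,u,v):
    K=np.array(ci["K"]);k=ci["k1"];T=np.array(ci["cam_to_world"])
    d=np.array([(u-K[0,2])/K[0,0],(v-K[1,2])/K[1,1]]);s=d.copy()
    for _ in range(20): s=d/(1+k*(s@s))
    return T[:3,3],T[:3,:3]@np.array([s[0],s[1],1.])
def onz(ci,u,v,z):
    o,r=ray(ci,u,v);return o+r*(z-o[2])/r[2]
def proj(ci,p):
    K=np.array(ci["K"]);T=np.array(ci["cam_to_world"])
    c=T[:3,:3].T@(np.array(p,float)-T[:3,3]);s=c[:2]/c[2];s=s*(1+ci["k1"]*(s@s))
    return np.array([K[0,0]*s[0]+K[0,2],K[1,1]*s[1]+K[1,2]])
E
python3 - <<'E'
from h import *
for n in("scene","top"):
    cv2.imwrite(f"pics/{n}0.png",read_camera(n)); ci=camera_info(n); print(n,ci)
print(state())
E
```

```text
pics
scene {'K': array([[409.62222257,   0.        , 315.51401611],
       [  0.        , 409.62222257, 197.11612062],
       [  0.        ,   0.        ,   1.        ]]), 'k1': -0.10008462651601187, 'cam_to_world': array([[ 2.02312506e-01,  6.42176949e-01, -7.39377046e-01,
         1.25429159e+03],
       [ 9.79321007e-01, -1.32756247e-01,  1.52663498e-01,
        -1.94288950e+02],
       [-1.19942334e-04, -7.54973208e-01, -6.55755626e-01,
         6.78412880e+02],
       [ 0.00000000e+00,  0.00000000e+00,  0.00000000e+00,
         1.00000000e+00]])}
top {'K': array([[428.04479368,   0.        , 317.99850865],
       [  0.        , 428.04479368, 203.03302926],
       [  0.        ,   0.        ,   1.        ]]), 'k1': -0.010187956286925138, 'cam_to_world': array([[-5.07881646e-03, -9.96602602e-01,  8.22037697e-02,
         5.10028289e+02],
       [-9.99823104e-01,  6.54953090e-03,  1.76313264e-02,
        -9.43782614e+01],
       [-1.81098219e-02, -8.20996820e-02, -9.96459571e-01,
         9.93340291e+02],
       [ 0.00000000e+00,  0.00000000e+00,  0.00000000e+00,
         1.00000000e+00]])}
{'t': 0.1, 'joints': array([-1.32659936e+00,  4.91478740e-01,  1.55939242e+00, -1.69016602e-05,
        1.09170609e+00, -1.05577232e-01]), 'qvel': array([-0.00016254, -0.0015153 , -0.00146185,  0.00083842,  0.00068946,
        0.00059817]), 'tau': array([ 2.19583206e-03, -6.13621902e+01, -2.58605164e+01,  6.93593966e-02,
        4.69592772e-02, -6.35574452e-05]), 'eef_pos': array([ 214.15612932, -586.93120725,  214.13160079]), 'tcp_rot': array([-3.14061196e+00, -8.88504789e-05,  3.49781951e-01]), 'ft_force': array([-0.15822205, -0.27902687, -0.29340458]), 'moment': array([-0.0268775 , -0.0033533 , -0.01982765]), 'grip_force': 0.0, 'opening': 0.9980964424275416}
```

View pics/top0.png

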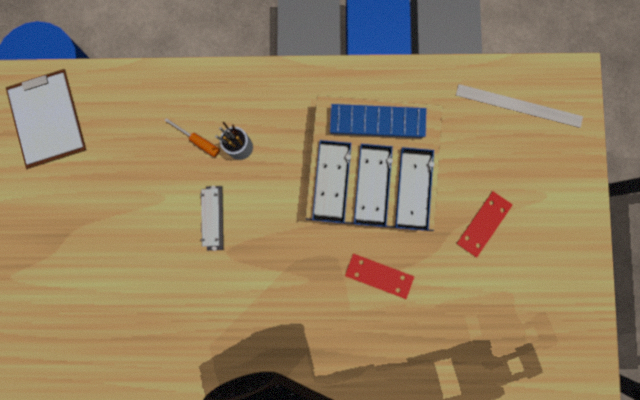

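View pics/scene0.png

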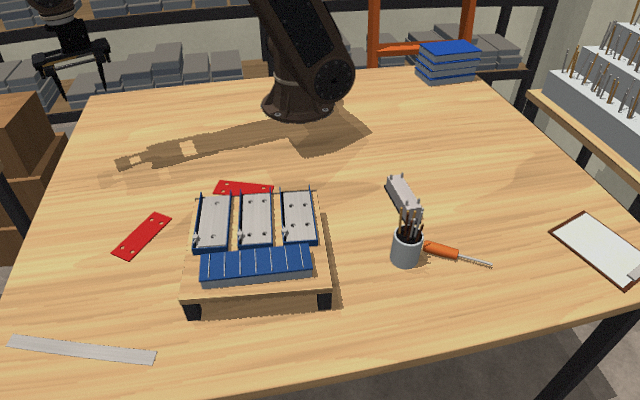

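The top view shows three tray plates, at about (332,180), (373,185) and (415,188). The red look-alikes are at (380,275) and (485,223), and the checker is at (210,218). Next I'll take a close crop to read the hole patterns.

```bash
python3 - <<'E'
import cv2,numpy as np
a=cv2.imread("pics/top0.png")
c=cv2.resize(a[130:240,295:445],None,fx=5,fy=5,interpolation=cv2.INTER_CUBIC)
d=cv2.resize(a[175:260,185:235],None,fx=6,fy=6,interpolation=cv2.INTER_CUBIC)
cv2.imwrite("pics/crop1.png",c)
b=cv2.imread("pics/scene0.png")
c2=cv2.resize(b[165:265,180:330],(800,533),interpolation=cv2.INTER_CUBIC)
cv2.imwrite("pics/crop2.png",c2)
E
```

```text
(no output)
```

View pics/crop1.png

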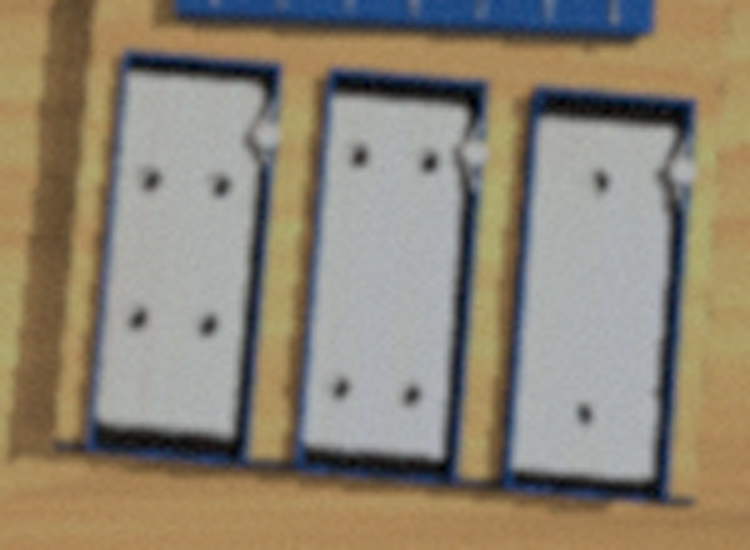

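The four holes of the middle plate are widely spaced, at about (367,161), (381,162), (363,208) and (377,209), so it's the wide pattern. The left plate is close-spaced and the right one has two holes. I'll check the spacing numerically and locate the checker.

```bash
python3 - <<'E'
from h import *
ci=camera_info("top")
off=lambda u,v:((u+.5)/5-.5+295,(v+.5)/5-.5+130)
H=[off(359,156),off(429,161),off(340,388),off(411,394)]
for z in(80,87,94):
    P=np.array([onz(ci,*h,z) for h in H]); 
    ax=(P[0]+P[1]-P[2]-P[3])/2
    print(z,P.mean(0).round(1),np.hypot(*ax[:2]),np.degrees(np.arctan2(ax[1],ax[0])),np.linalg.norm(P[0]-P[1]))
a=cv2.imread("pics/top0.png")
for n,uv in dict(frontL=(307,219),frontR=(433,229),boxc=(378,120),cup=(233,140)).items(): print(n,onz(ci,*uv,77).round())
roi=a[175:260,185:235].astype(int); m=((roi.max(2)-roi.min(2))<25)&(roi.min(2)>120)
m=cv2.morphologyEx(m.astype('uint8'),cv2.MORPH_OPEN,np.ones((3,3)))
c=max(cv2.findContours(m,0,2)[0],key=cv2.contourArea); r=cv2.minAreaRect(c); print(r)
b=cv2.boxPoints(r)+[185,175]; print(np.array([onz(ci,*p,45) for p in b]).round()); print(onz(ci,*b.mean(0),45))
E
```

```text
80 [ 624.6 -193.3   80. ] 100.80153954949562 -5.3916065633507 30.163932074633994
87 [ 623.7 -192.5   87. ] 100.02897889083961 -5.391606563350687 29.932750414756775
94 [ 622.9 -191.8   94. ] 99.25641823218349 -5.391606563350722 29.701568754879514
frontL [551. -54.  77.]
frontR [ 529. -323.   77.]
boxc [ 766. -210.   77.]
cup [725. 107.  77.]
((24.999996185302734, 42.499996185302734), (62.99999237060547, 15.999998092651367), 90.0)
[[628. 182.  45.]
 [628. 146.  45.]
 [488. 144.  45.]
 [488. 180.  45.]]
[557.49068225 163.31577641  45.        ]
```

>>> move_arm(
  commands=[
    [[3.2,3.2,0.3],[0,0,-2.1],0],
    [[3.2,3.2,0.3],[0,0,-2.1],0],
    [[3.2,3.2,0.3],[0,0,-2.1],0],
    [[3.2,3.2,0.3],[0,0,-2.1],0],
    [[3.2,3.2,0.3],[0,0,-2.1],0],
    [[3.2,3.2,0.3],[0,0,-2.1],0],
    [[3.2,3.2,0.3],[0,0,-2.1],0],
    [[3.2,3.2,0.3],[0,0,-2.1],0],
    [[3.2,3.2,0.3],[0,0,-2.1],0],
    [[3.2,3.2,0.3],[0,0,-2.1],0],
  ],
)

```text
t: 1.1
eef_pos: [535.2, -265.6, 244.6]
tcp_rot: [-3.142, 0.0, -0.018]
ft_force: [0.8, -1.3, -0.6]
opening: 0.217
grip_force: 0.0
```

>>> move_arm(
  commands=[
    [[3.2,3.2,0.3],[0,0,-2.1],0],
    [[3.2,3.2,0.3],[0,0,-2.3],0],
    [[0,0,0],[0,0,0],0],
    [[0,0,0],[0,0,0],0],
    [[0,0,0],[0,0,0],0],
  ],
)

```text
t: 1.6
eef_pos: [597.6, -203.7, 250.3]
tcp_rot: [3.142, 0.001, -0.094]
ft_force: [-0.1, 0.3, -0.1]
opening: 0.006
grip_force: 0.0
```

```bash
python3 - <<'E'
from h import *
s=state();print(s["eef_pos"],s["tcp_rot"],s["ft_force"],s["opening"],s["t"])
ci=camera_info("wrist");im=read_camera("wrist");cv2.imwrite("pics/w1.png",im);np.save("w1ci.npy",ci,allow_pickle=True)
print(np.array(ci["cam_to_world"]).round(3))
E
```

```text
[ 597.56606021 -203.68739898  250.34848174] [ 3.14154653e+00  8.56520787e-04 -9.36717816e-02] [-0.14272159  0.28825834 -0.06849219] 0.005981623289441301 1.6
[[-9.30000e-02 -9.62000e-01 -2.55000e-01  6.68477e+02]
 [-9.96000e-01  9.00000e-02  2.30000e-02 -2.09500e+02]
 [ 1.00000e-03  2.56000e-01 -9.67000e-01  4.19573e+02]
 [ 0.00000e+00  0.00000e+00  0.00000e+00  1.00000e+00]]
```

View pics/w1.png

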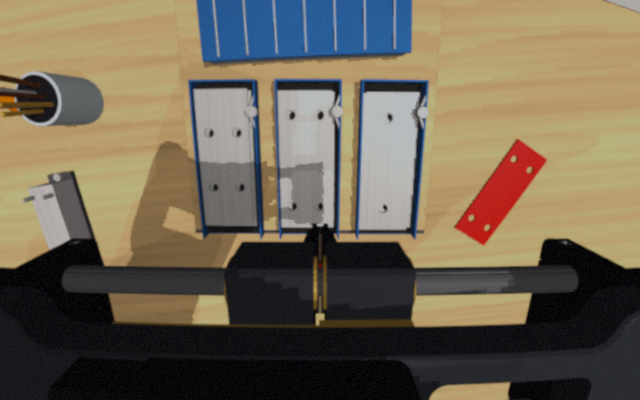

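The wrist view confirms the middle plate: holes near (292,115), (320,115), (293,207) and (321,207), with the tray front at about row 236. I'll work out its height and position.

```bash
python3 - <<'E'
from h import *
ci=np.load("w1ci.npy",allow_pickle=True).item();im=cv2.imread("pics/w1.png");g=cv2.cvtColor(im,6).astype(float)
H=[]
for u,v in((292,115),(320,115),(293,207),(321,207)):
    r=g[v-7:v+8,u-7:u+8];w=np.clip(np.median(r)-25-r,0,None);yy,xx=np.mgrid[v-7:v+8,u-7:u+8]
    H.append((float((w*xx).sum()/w.sum()),float((w*yy).sum()/w.sum())))
print(np.round(H,1))
for z in(80,84,88,92,96):
    P=np.array([onz(ci,*h,z) for h in H]);ax=(P[0]+P[1]-P[2]-P[3])/2
    print(z,P.mean(0).round(1),np.hypot(*ax[:2]).round(1),np.degrees(np.arctan2(ax[1],ax[0])).round(2),np.linalg.norm(P[0]-P[1]).round(1),np.linalg.norm(P[2]-P[3]).round(1))
c=cv2.resize(im[70:245,265:350],None,fx=5,fy=5,interpolation=cv2.INTER_CUBIC)[:, :]
c=cv2.rotate(c,0);c=cv2.resize(c,(800,389));cv2.imwrite("pics/w1c.png",c)
E
```

```text
[[291.8 115.2]
 [320.1 115.1]
 [294.1 206. ]
 [320.  206. ]]
80 [ 621.7 -190.7   80. ] 101.4 -5.23 30.4 30.0
84 [ 622.2 -190.9   84. ] 100.2 -5.23 30.0 29.6
88 [ 622.8 -191.2   88. ] 99.0 -5.23 29.7 29.2
92 [ 623.3 -191.4   92. ] 97.8 -5.23 29.3 28.9
96 [ 623.9 -191.6   96. ] 96.6 -5.23 29.0 28.5
```

View pics/w1c.png

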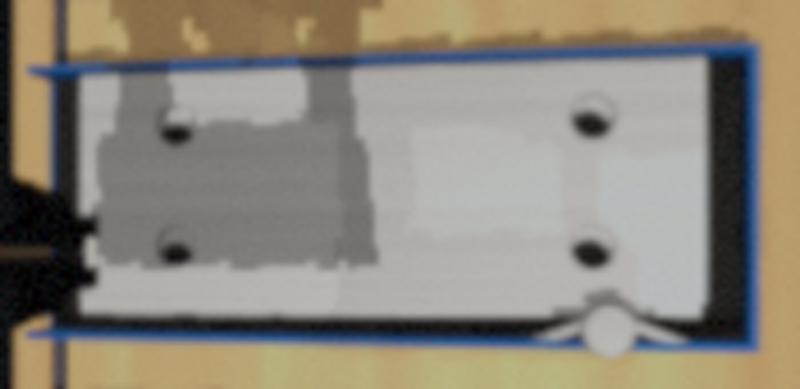

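The crop shows the plate's front edge at row ~228, its rear edge at ~90, its sides at u~279 and ~334, and the clip at its back right. I'll use the outline to cross-check the height.

```bash
python3 - <<'E'
from h import *
ci=np.load("w1ci.npy",allow_pickle=True).item()
o=lambda x,y:(265+y/4.571-.4,245-x/4.571-.4)
for z in(80,84,88,92):
    f=onz(ci,*o(78,190),z);r=onz(ci,*o(707,185),z);a=onz(ci,*o(300,65),z);b=onz(ci,*o(300,318),z)
    t=onz(ci,*o(60,195),z-4)
    print(z,np.linalg.norm(f-r).round(1),((f+r)/2).round(1),np.linalg.norm(a-b).round(1),"y-mid",((a+b)/2).round(1),"gap",f[0]-t[0])
# front-edge of shelf via top cam
E
```

```text
80 153.6 [ 621.5 -189.7   80. ] 62.3 y-mid [ 602.8 -188.7   80. ] gap 6.5367132257281355
84 151.8 [ 622.1 -189.9   84. ] 61.6 y-mid [ 603.6 -189.    84. ] gap 6.47753214335728
88 150.0 [ 622.7 -190.2   88. ] 60.9 y-mid [ 604.3 -189.2   88. ] gap 6.418351060986538
92 148.2 [ 623.2 -190.4   92. ] 60.1 y-mid [ 605.1 -189.5   92. ] gap 6.359169978615682
```

>>> move_arm(
  commands=[
    [[1.7,0.36,-2],[0,0,0],0],
    [[1.7,0.36,-3],[0,0,0],0],
    [[1.6,0.36,-3],[0,0,0],0],
    [[0,0,-3],[0,0,0],0],
    [[0,0,-2.5],[0,0,0],0],
    [[0,0,-1.2],[0,0,0],0],
    [[0,0,0],[0,0,0],0],
    [[0,0,0],[0,0,0],0],
  ],
)

```text
t: 2.45
eef_pos: [648.4, -193.1, 104.8]
tcp_rot: [3.141, -0.001, -0.094]
ft_force: [0.1, -0.5, -0.9]
opening: 0.004
grip_force: 0.0
```

>>> move_arm(
  commands=[
    [[0,0,-0.2],[0,0,0],0],
    [[0,0,-0.2],[0,0,0],0],
    [[0,0,-0.2],[0,0,0],0],
    [[0,0,0],[0,0,0],0],
  ],
)

```text
t: 2.85
eef_pos: [648.2, -192.3, 97.7]
tcp_rot: [3.141, -0.0, -0.093]
ft_force: [-0.4, -0.1, 0.2]
opening: 0.006
grip_force: 0.0
```

>>> move_arm(
  commands=[
    [[0,0,-0.2],[0,0,0],0],
    [[0,0,-0.2],[0,0,0],0],
    [[0,0,-0.1],[0,0,0],0],
    [[0,0,0],[0,0,0],0],
  ],
)

```text
t: 3.25
eef_pos: [648.1, -192.3, 92.4]
tcp_rot: [-3.142, 0.0, -0.094]
ft_force: [0.1, -0.6, 0.2]
opening: 0.004
grip_force: 0.0
```

>>> move_arm(
  commands=[
    [[0,0,-0.1],[0,0,0],0],
    [[0,0,-0.1],[0,0,0],0],
    [[0,0,0],[0,0,0],0],
  ],
)

```text
t: 3.55
eef_pos: [648.2, -192.3, 90.5]
tcp_rot: [3.142, 0.0, -0.094]
ft_force: [-0.3, -0.7, -0.3]
opening: 0.005
grip_force: 0.0
```

>>> move_arm(
  commands=[
    [[0,0,-0.1],[0,0,0],0],
    [[0,0,-0.1],[0,0,0],0],
    [[0,0,0],[0,0,0],0],
  ],
)

```text
t: 3.85
eef_pos: [648.1, -192.3, 88.5]
tcp_rot: [3.142, 0.0, -0.094]
ft_force: [0.1, -0.1, 0.1]
opening: 0.006
grip_force: 0.0
```

>>> move_arm(
  commands=[
    [[0,0,-0.1],[0,0,0],0],
    [[0,0,0],[0,0,0],0],
  ],
)

```text
t: 4.05
eef_pos: [648.2, -192.4, 87.5]
tcp_rot: [3.142, 0.0, -0.094]
ft_force: [-0.3, -0.2, 0.1]
opening: 0.005
grip_force: 0.0
```

>>> move_arm(
  commands=[
    [[0,0,-0.1],[0,0,0],0],
    [[0,0,0],[0,0,0],0],
  ],
)

```text
t: 4.25
eef_pos: [648.3, -192.3, 87.3]
tcp_rot: [3.141, -0.0, -0.093]
ft_force: [-2.1, 0.4, 6.5]
opening: 0.006
grip_force: 2.8
```

>>> move_arm(
  commands=[
    [[0,0,-0.1],[0,0,0],0],
    [[0,0,0],[0,0,0],0],
  ],
)

```text
t: 4.45
eef_pos: [648.4, -192.4, 87.3]
tcp_rot: [3.141, -0.001, -0.093]
ft_force: [-4.4, 1.9, 13.1]
opening: 0.004
grip_force: 6.6
```

>>> move_arm(
  commands=[
    [[-0.3,0.028,-0.03],[0,0,0],0],
    [[-0.3,0.028,0],[0,0,0],0],
    [[-0.4,0.037,0],[0,0,0],0],
    [[0,0,0],[0,0,0],0],
  ],
)

```text
t: 4.85
eef_pos: [639.6, -191.9, 87.3]
tcp_rot: [3.14, -0.005, -0.094]
ft_force: [1.5, 0.2, 11.4]
opening: 0.005
grip_force: 5.6
```

```bash
cat > pl.py <<'E'
from h import *
import sys
s=state();print(s["eef_pos"].round(1),s["ft_force"].round(1),s["t"])
ci=camera_info("top");im=read_camera("top");cv2.imwrite("pics/%s.png"%sys.argv[1],im)
g=cv2.cvtColor(im,6)
# front edge of plate: gray profile along the plate's axis, offset lines y=+-18
c=np.array([622.5,-190.8]);ax=np.array([np.cos(-.092),np.sin(-.092)]);n=np.array([-ax[1],ax[0]])
for off in(-20,-10,0,10,20):
    xs=np.arange(-150,-40,2.);v=[]
    for x in xs:
        u=proj(ci,[*(c+ax*x+n*off),87]);v.append(cv2.getRectSubPix(g,(1,1),tuple(map(float,u)))[0,0])
    print(off,dict(zip(xs.astype(int)[::2],map(int,v[::2]))))
E
python3 pl.py t1
```

```text
[ 639.6 -191.9   87.3] [ 1.5  0.2 11.4] 4.85
-20 {np.int64(-150): 72, np.int64(-146): 72, np.int64(-142): 71, np.int64(-138): 72, np.int64(-134): 72, np.int64(-130): 74, np.int64(-126): 74, np.int64(-122): 73, np.int64(-118): 71, np.int64(-114): 74, np.int64(-110): 71, np.int64(-106): 72, np.int64(-102): 72, np.int64(-98): 69, np.int64(-94): 73, np.int64(-90): 73, np.int64(-86): 71, np.int64(-82): 69, np.int64(-78): 72, np.int64(-74): 71, np.int64(-70): 73, np.int64(-66): 70, np.int64(-62): 73, np.int64(-58): 71, np.int64(-54): 70, np.int64(-50): 70, np.int64(-46): 68, np.int64(-42): 70}
-10 {np.int64(-150): 68, np.int64(-146): 72, np.int64(-142): 71, np.int64(-138): 71, np.int64(-134): 72, np.int64(-130): 72, np.int64(-126): 71, np.int64(-122): 70, np.int64(-118): 71, np.int64(-114): 72, np.int64(-110): 72, np.int64(-106): 70, np.int64(-102): 72, np.int64(-98): 72, np.int64(-94): 74, np.int64(-90): 69, np.int64(-86): 71, np.int64(-82): 72, np.int64(-78): 71, np.int64(-74): 66, np.int64(-70): 70, np.int64(-66): 71, np.int64(-62): 67, np.int64(-58): 70, np.int64(-54): 70, np.int64(-50
[... 990 characters left out ...]
np.int64(-70): 68, np.int64(-66): 69, np.int64(-62): 71, np.int64(-58): 66, np.int64(-54): 67, np.int64(-50): 69, np.int64(-46): 64, np.int64(-42): 67}
20 {np.int64(-150): 70, np.int64(-146): 72, np.int64(-142): 69, np.int64(-138): 72, np.int64(-134): 71, np.int64(-130): 70, np.int64(-126): 70, np.int64(-122): 69, np.int64(-118): 73, np.int64(-114): 73, np.int64(-110): 74, np.int64(-106): 73, np.int64(-102): 71, np.int64(-98): 73, np.int64(-94): 70, np.int64(-90): 72, np.int64(-86): 68, np.int64(-82): 70, np.int64(-78): 68, np.int64(-74): 72, np.int64(-70): 66, np.int64(-66): 68, np.int64(-62): 71, np.int64(-58): 65, np.int64(-54): 66, np.int64(-50): 64, np.int64(-46): 66, np.int64(-42): 67}
```

```bash
python3 - <<'E'
from h import *
ci=camera_info("wrist");im=read_camera("wrist")
p=proj(ci,[622.5,-190.8,87]);q=[proj(ci,[*(np.array([622.5,-190.8])+x*np.array([.9957,-.0924])),87]) for x in(25,50,75,90)]
print(p,np.round(q)); cv2.imwrite("pics/w2.png",im)
E
```

```text
[321.5913721  267.18992184] [[322. 229.]
 [322. 187.]
 [322. 142.]
 [322. 114.]]
```

View pics/w2.png

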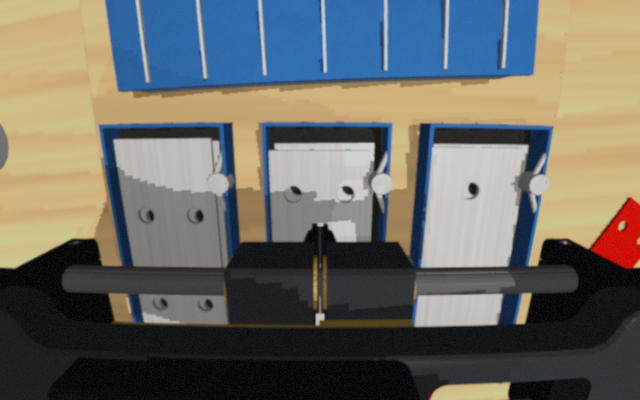

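The wrist view shows the rear edge at row ~150, where the unmoved position would be 142. The plate has moved only about 4 mm for 9 mm of finger travel, so it slipped a little. I'll press a bit harder.

>>> move_arm(
  commands=[
    [[0,0,-0.06],[0,0,0],0],
    [[-0.2,0.018,0],[0,0,0],0],
    [[-0.2,0.018,0],[0,0,0],0],
    [[-0.2,0.018,0],[0,0,0],0],
    [[-0.2,0.018,0],[0,0,0],0],
    [[-0.2,0.018,0],[0,0,0],0],
  ],
)

```text
t: 5.55
eef_pos: [630.7, -191.3, 87.3]
tcp_rot: [3.14, -0.007, -0.094]
ft_force: [4.8, -0.1, 13.0]
opening: 0.008
grip_force: 6.6
```

```bash
cat > re.py <<'E'
from h import *
import sys
s=state();e=s["eef_pos"];print(e.round(1),s["ft_force"].round(1),s["t"])
ci=camera_info("wrist");im=read_camera("wrist");cv2.imwrite("pics/%s.png"%sys.argv[1],im)
b=im.astype(int)
ax=np.array([.9957,-.0924]);n=np.array([.0924,.9957])
xs=np.arange(20,100,1.)
for off in(-18,0,18):
    # gray profile & rear edge candidates along the plate axis (offset from original centre)
    v=np.array([cv2.getRectSubPix(im,(3,3),tuple(map(float,proj(ci,[*(np.array([622.5,-190.8])+x*ax+n*off),87])))).mean() for x in xs])
    d=np.diff(v);i=np.argsort(-abs(d))[:6]
    print(off,[(int(xs[k]),int(d[k])) for k in sorted(i)])
E
python3 re.py w3
```

```text
Traceback (most recent call last):
  File "re.py", line 1, in <module>
    from h import *
  File "h.py", line 1, in <module>
    import numpy as np, cv2
  File "re.py", line 3, in <module>
    s=state();e=s["eef_pos"];print(e.round(1),s["ft_force"].round(1),s["t"])
NameError: name 'state' is not defined
```

```bash
mv re.py rear.py; rm -f pics/w3.png; python3 rear.py w3
```

```text
[ 630.7 -191.3   87.3] [ 4.8 -0.1 13. ] 5.55
-18 [(73, -31), (74, -82), (75, -48), (83, 37), (84, 30), (85, 24)]
0 [(32, 27), (73, -36), (74, -79), (75, -38), (83, 36), (84, 31)]
18 [(73, -41), (74, -78), (75, -30), (83, 34), (84, 33), (85, 28)]
```

```bash
python3 - <<'E'
import cv2
for n in("w2","w3"):
    im=cv2.imread(f"pics/{n}.png"); g=cv2.cvtColor(im,6)
    print(n,[ (v,int(g[v,300:360].mean()),int(g[v,278:290].mean())) for v in range(128,200,1)])
im=cv2.imread("pics/w3.png")[100:260,240:410]
cv2.imwrite("pics/w3c.png",cv2.resize(im,None,fx=3.5,fy=3.5,interpolation=2))
E
```

```text
w2 [(128, 37, 36), (129, 38, 38), (130, 38, 37), (131, 38, 37), (132, 38, 37), (133, 39, 38), (134, 38, 36), (135, 38, 36), (136, 38, 37), (137, 38, 37), (138, 38, 37), (139, 38, 36), (140, 38, 38), (141, 43, 40), (142, 96, 75), (143, 163, 141), (144, 193, 182), (145, 201, 194), (146, 201, 195), (147, 201, 195), (148, 199, 195), (149, 189, 188), (150, 177, 173), (151, 192, 185), (152, 200, 192), (153, 200, 193), (154, 200, 193), (155, 200, 193), (156, 200, 193), (157, 200, 193), (158, 200, 192), (159, 199, 192), (160, 199, 192), (161, 199, 192), (162, 199, 192), (163, 199, 192), (164, 199, 192), (165, 198, 192), (166, 197, 191), (167, 196, 191), (168, 196, 191), (169, 195, 191), (170, 195, 191), (171, 195, 191), (172, 195, 190), (173, 195, 190), (174, 195, 190), (175, 195, 190), (176, 194, 190), (177, 194, 190), (178, 194, 190), (179, 195, 190), (180, 196, 190), (181, 197, 189), (182, 197, 190), (183, 197, 189), (184, 197, 189), (185, 194, 188), (186, 185, 186), (187, 176, 185), (188, 171, 182), (189, 168, 173), (190, 166, 161), (191, 161, 142), (192, 156, 130), (193, 157, 129), (194
[... 625 characters left out ...]
8), (159, 195, 188), (160, 195, 188), (161, 195, 188), (162, 195, 188), (163, 194, 188), (164, 194, 187), (165, 193, 187), (166, 192, 187), (167, 192, 187), (168, 192, 187), (169, 191, 187), (170, 191, 187), (171, 191, 187), (172, 191, 186), (173, 191, 186), (174, 191, 186), (175, 191, 186), (176, 190, 186), (177, 190, 186), (178, 190, 186), (179, 192, 186), (180, 192, 186), (181, 192, 185), (182, 193, 185), (183, 193, 185), (184, 192, 185), (185, 191, 183), (186, 190, 181), (187, 190, 182), (188, 190, 183), (189, 190, 183), (190, 188, 181), (191, 184, 168), (192, 182, 150), (193, 179, 132), (194, 176, 125), (195, 176, 124), (196, 175, 123), (197, 174, 123), (198, 170, 122), (199, 163, 120)]
```

View pics/w3c.png

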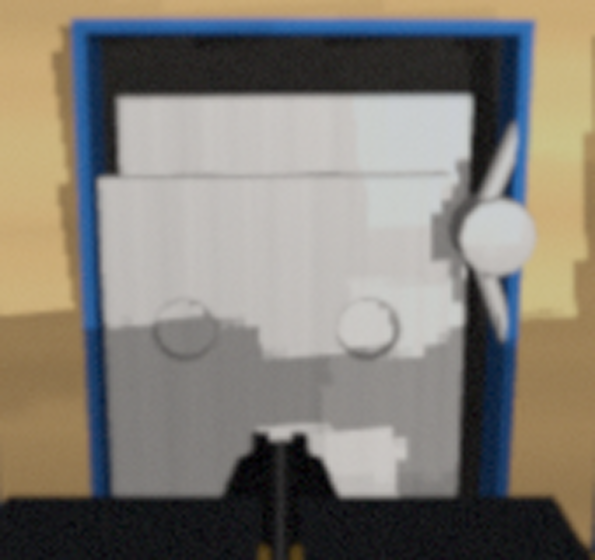

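The crop shows the plate's rear edge holding at row 150 as the wrist moved, so it's being carried without slip. The lower plate hasn't moved. I'll continue.

>>> move_arm(
  commands=[
    [[-0.2,0.018,0],[0,0,0],0],
    [[-0.2,0.018,0],[0,0,0],0],
    [[-0.2,0.018,0],[0,0,0],0],
    [[-0.2,0.018,0],[0,0,0],0],
    [[-0.2,0.018,0],[0,0,0],0],
    [[-0.2,0.018,0],[0,0,0],0],
    [[-0.2,0.018,0],[0,0,0],0],
    [[-0.2,0.018,0],[0,0,0],0],
    [[-0.2,0.018,0],[0,0,0],0],
    [[-0.2,0.018,0],[0,0,0],0],
  ],
)

```text
t: 6.6
eef_pos: [610.5, -189.6, 87.3]
tcp_rot: [3.14, -0.007, -0.094]
ft_force: [5.2, -0.3, 14.8]
opening: 0.003
grip_force: 7.3
```

```bash
cat > rear.py <<'E'
from h import *
import sys
s=state();print(s["eef_pos"].round(1),s["ft_force"].round(1),s["t"])
ci=camera_info("wrist");im=read_camera("wrist");cv2.imwrite("pics/%s.png"%sys.argv[1],im);g=cv2.cvtColor(im,6)
for cs in((282,290),(300,330),(340,352)):
    v=np.array([g[k,cs[0]:cs[1]].mean() for k in range(90,240)]);dip=np.minimum(v[:-6],v[6:])-v[3:-3]
    top=np.argsort(-dip)[:3]+93
    print(cs,[(int(k),round(float(dip[k-93]),1),onz(ci,sum(cs)/2,k-.5,87)[:2].round(1)) for k in top])
E
python3 rear.py w4
```

```text
[ 610.5 -189.6   87.3] [ 5.2 -0.3 14.8] 6.6
(282, 290) [(150, 24.2, array([ 666. , -175.4])), (149, 13.1, array([ 666.6, -175.5])), (151, 8.8, array([ 665.5, -175.4]))]
(300, 330) [(149, 20.3, array([ 665.1, -191.4])), (150, 18.4, array([ 664.5, -191.3])), (136, 2.5, array([ 672.1, -192.1]))]
(340, 352) [(149, 22.2, array([ 663.5, -208.4])), (186, 10.7, array([ 642.7, -206.9])), (202, 10.7, array([ 633.4, -206.2]))]
```

>>> move_arm(
  commands=[
    [[-0.3,0.028,0],[0,0,0],0],
    [[-0.3,0.028,0],[0,0,0],0],
    [[-0.3,0.028,0],[0,0,0],0],
    [[-0.3,0.028,0],[0,0,0],0],
    [[-0.3,0.028,0],[0,0,0],0],
    [[-0.3,0.028,0],[0,0,0],0],
    [[-0.3,0.028,0],[0,0,0],0],
    [[-0.3,0.028,0],[0,0,0],0],
    [[-0.3,0.028,0],[0,0,0],0],
    [[-0.3,0.028,0],[0,0,0],0],
  ],
)

```text
t: 7.65
eef_pos: [580.6, -186.9, 87.3]
tcp_rot: [3.139, -0.007, -0.094]
ft_force: [3.4, -0.5, 16.1]
opening: 0.004
grip_force: 7.9
```

```bash
python3 rear.py w5
```

```text
[ 580.6 -186.9   87.3] [ 3.4 -0.5 16.1] 7.65
(282, 290) [(150, 21.1, array([ 636.1, -172.8])), (149, 8.1, array([ 636.7, -172.8])), (151, 7.8, array([ 635.6, -172.7]))]
(300, 330) [(149, 20.2, array([ 635.2, -188.7])), (150, 16.7, array([ 634.6, -188.6])), (148, 2.3, array([ 635.7, -188.8]))]
(340, 352) [(149, 29.3, array([ 633.6, -205.7])), (201, 16.1, array([ 604.1, -203.5])), (202, 13.2, array([ 603.5, -203.5]))]
```

>>> move_arm(
  commands=[
    [[0,0,0],[0,0,0],0],
    [[0,0,0],[0,0,0],0],
    [[0,0,0.3],[0,0,0],0],
    [[0,0,1],[0,0,0],0],
    [[0,0,3],[0,0,0],0],
    [[-1,0,3],[0,0,0],0],
    [[-2,0.2,3],[0,0,0],0.5],
    [[-2,0.2,3],[0,0,0],1],
    [[-2,0.2,0],[0,0,0],1],
    [[0,0,0],[0,0,0],1],
  ],
)

```text
t: 8.7
eef_pos: [506.7, -179.6, 219.2]
tcp_rot: [3.141, -0.001, -0.094]
ft_force: [0.5, 0.3, -0.8]
opening: 0.284
grip_force: 0.0
```

>>> move_arm(
  commands=[
    [[-1,0,0],[0,0,0],1],
    [[0,0,0],[0,0,0],1],
    [[0,0,0],[0,0,0],1],
  ],
)

```text
t: 9.0
eef_pos: [498.4, -180.0, 217.3]
tcp_rot: [-3.141, 0.001, -0.094]
ft_force: [1.1, -0.3, -0.2]
opening: 0.536
grip_force: 0.0
```

```bash
python3 - <<'E'
from h import *
s=state();print(s["eef_pos"].round(1),s["tcp_rot"].round(4),s["opening"],s["t"])
ci=camera_info("wrist");im=read_camera("wrist");np.save("w6ci.npy",ci,allow_pickle=True);cv2.imwrite("pics/w6.png",im)
for p in([560,-185,87],[486,-178,87],[541,-182,84]):print(proj(ci,p).round())
E
```

```text
[ 498.4 -180.   217.3] [-3.1414e+00  7.0000e-04 -9.3700e-02] 0.5361232936716068 9.0
[320. 127.]
[319. 203.]
[318. 147.]
```

View pics/w6.png

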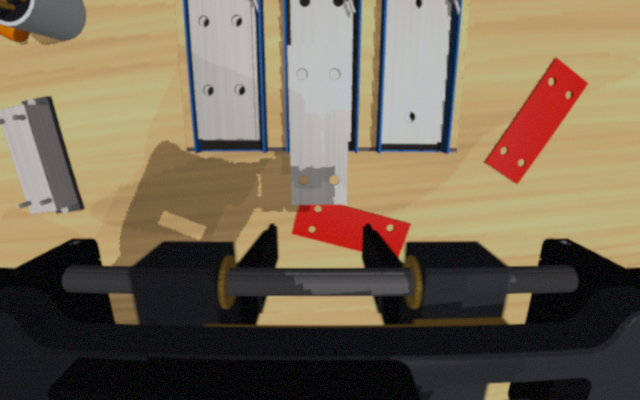

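The wrist view shows the plate overhanging: front edge at row ~205, tray front at ~151, sides at u~291 and ~347 near the front end. The lower plate is still in its tray.

```bash
python3 - <<'E'
from h import *
ci=np.load("w6ci.npy",allow_pickle=True).item();im=cv2.imread("pics/w6.png").astype(int)
sat=im.max(2)-im.min(2)
m=((sat<32)&(im.min(2)>90)).astype('uint8')
for v in(155,160,165,195,200):
    r=np.flatnonzero(m[v,270:370])+270; print(v,r.min(),r.max())
L=[];R=[]
for v in range(154,164):
    r=np.flatnonzero(m[v,275:365])+275; L.append(onz(ci,r.min()-.5,v,85.5)[:2]);R.append(onz(ci,r.max()+.5,v,85.5)[:2])
L=np.array(L).mean(0);R=np.array(R).mean(0);print(L,R,(L+R)/2,np.linalg.norm(L-R))
f=[np.flatnonzero(m[180:215,u]).max()+180.5 for u in(296,312,320,328,343)];print(f)
print([onz(ci,u,v,85.5)[:2].round(1) for u,v in zip((296,320,343),(f[0],f[2],f[4]))])
for u,v in((280,151),(355,151)):print("tray front",onz(ci,u,v,80).round(1))
P=np.array([onz(ci,*h,87) for h in((303,74),(335,74),(304,180.3),(334.3,180.3))]);ax=(P[0]+P[1]-P[2]-P[3])/2
print(P.mean(0),np.hypot(*ax[:2]),np.degrees(np.arctan2(ax[1],ax[0])))
E
```

```text
155 290 346
160 290 346
165 290 346
195 291 346
200 292 346
[ 533.01058808 -152.86943618] [ 527.81094183 -208.60804505] [ 530.41076496 -180.73874061] 55.9806112859818
[np.float64(204.5), np.float64(203.5), np.float64(203.5), np.float64(203.5), np.float64(203.5)]
[array([ 485.7, -154. ]), array([ 484.5, -178.5]), array([ 482.3, -201.8])]
tray front [ 540.7 -143.7   80. ]
tray front [ 533.7 -218.    80. ]
[ 558.56410369 -184.43804214   87.        ] 99.7874966163184 -5.262530416799043
```

>>> move_arm(
  commands=[
    [[0.6,0,0],[0,0,0],1],
    [[0.6,0,-2],[0,0,0],1],
    [[0.6,0,-2],[0,0,0],1],
    [[0.6,0,-2],[0,0,0],1],
    [[0,0,-2],[0,0,0],1],
    [[0,0,0],[0,0,0],1],
    [[0,0,0],[0,0,0],1],
  ],
)

```text
t: 9.75
eef_pos: [522.6, -179.9, 137.8]
tcp_rot: [-3.141, 0.001, -0.093]
ft_force: [-0.1, -0.3, 0.9]
opening: 0.998
grip_force: 0.0
```

>>> move_arm(
  commands=[
    [[0,0,-2],[0,0,0],1],
    [[0,0,-2],[0,0,0],1],
    [[0,0,-1.5],[0,0,0],1],
    [[0,0,-0.9],[0,0,0],1],
    [[0,0,0],[0,0,0],1],
    [[0,0,0],[0,0,0],1],
  ],
)

```text
t: 10.35
eef_pos: [522.7, -180.1, 74.6]
tcp_rot: [3.141, -0.001, -0.094]
ft_force: [-0.7, 0.0, 0.8]
opening: 0.995
grip_force: 0.0
```

>>> move_arm(
  commands=[
    [[0,0,-0.7],[0,0,0],0.9],
    [[0,0,0],[0,0,0],0.8],
    [[0,0,0],[0,0,0],0.7],
    [[0,0,0],[0,0,0],0.65],
    [[0,0,0],[0,0,0],0.62],
    [[0,0,0],[0,0,0],0.6],
    [[0,0,0],[0,0,0],0.58],
    [[0,0,0],[0,0,0],0.5],
    [[0,0,0],[0,0,0],0.4],
    [[0,0,0],[0,0,0],0.3],
  ],
)

```text
t: 11.35
eef_pos: [522.2, -180.0, 66.8]
tcp_rot: [3.141, -0.0, -0.094]
ft_force: [-0.0, 0.1, 0.6]
opening: 0.583
grip_force: 30.0
```

>>> move_arm(
  commands=[
    [[0,0,0],[0,0,0],0.2],
    [[0,0,0],[0,0,0],0],
    [[0,0,0],[0,0,0],0],
    [[0,0,0],[0,0,0],0],
  ],
)

```text
t: 11.75
eef_pos: [522.2, -179.9, 66.8]
tcp_rot: [3.141, -0.0, -0.094]
ft_force: [-0.3, 0.5, 2.2]
opening: 0.58
grip_force: 30.0
```

>>> move_arm(
  commands=[
    [[0,0,0.2],[0,0,0],0],
    [[0,0,0.4],[0,0,0],0],
    [[0,0,0.6],[0,0,0],0],
    [[0,0,0.8],[0,0,0],0],
    [[0,0,1],[0,0,0],0],
    [[0,0,1],[0,0,0],0],
    [[0,0,1],[0,0,0],0],
    [[0,0,1],[0,0,0],0],
    [[0,0,1],[0,0,0],0],
    [[0,0,0.5],[0,0,0],0],
  ],
)

```text
t: 12.75
eef_pos: [522.5, -180.0, 143.0]
tcp_rot: [3.141, -0.001, -0.094]
ft_force: [0.2, 0.3, -3.1]
opening: 0.579
grip_force: 30.0
```

```bash
cat > held.py <<'E'
from h import *
import sys
s=state();e=s["eef_pos"];print(e.round(1),s["tcp_rot"].round(4),s["ft_force"].round(1),s["moment"].round(2),s["opening"],s["t"])
ci=camera_info("wrist");im=read_camera("wrist");cv2.imwrite("pics/%s.png"%sys.argv[1],im);np.save("%sci.npy"%sys.argv[1],ci,allow_pickle=True)
z=e[2]+20.5;yaw=s["tcp_rot"][2];ax=np.array([np.cos(yaw),np.sin(yaw)])
for d in(40,36+50,36+75):print(d,proj(ci,[*(e[:2]+ax*d),z]).round(1))
E
python3 held.py w7; python3 - <<'E'
import cv2
im=cv2.imread("pics/w7.png");g=cv2.cvtColor(im,6)
cv2.imwrite("pics/w7c.png",im[0:260,200:440].repeat(2,0).repeat(2,1))
E
```

```text
[ 522.5 -180.   143. ] [ 3.1411e+00 -1.1000e-03 -9.3500e-02] [ 0.2  0.3 -3.1] [0.06 0.11 0.01] 0.5785249250268906 12.75
40 [321.1 182.1]
86 [321.3  84.2]
111 [321.4  25.8]
```

View pics/w7c.png

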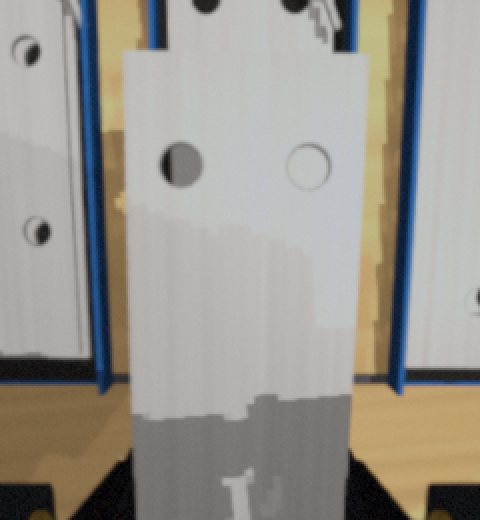

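The plate is held level: rear edge at row ~25 against 25.8 predicted, holes centred at u≈322. I'll carry it beside the checker and measure the studs from near.

>>> move_arm(
  commands=[
    [[0,0.5,0.3],[0,0,0],0],
    [[0,1,0.3],[0,0,0],0],
    [[0,1.5,0.3],[0,0,0],0],
    [[0,2,0.3],[0,0,0],0],
    [[0,2,0.3],[0,0,0],0],
    [[0,2,0.3],[0,0,0],0],
    [[0,2,0.2],[0,0,0],0],
    [[0,2,0],[0,0,0],0],
    [[0,2,0],[0,0,0],0],
    [[0,2,0],[0,0,0],0],
  ],
)

```text
t: 13.8
eef_pos: [521.7, -8.0, 161.8]
tcp_rot: [-3.142, 0.0, -0.093]
ft_force: [0.4, -0.5, -1.5]
opening: 0.582
grip_force: 30.0
```

>>> move_arm(
  commands=[
    [[-0.2,2,0],[0,0,0],0],
    [[-0.2,2,0],[0,0,0],0],
    [[-0.2,1.5,0],[0,0,0],0],
    [[-0.2,1.5,0],[0,0,0],0],
    [[-0.2,1,0],[0,0,0],0],
    [[-0.2,0.5,0],[0,0,0],0],
    [[0,0,0],[0,0,0],0],
    [[0,0,0],[0,0,0],0],
  ],
)

```text
t: 14.6
eef_pos: [510.3, 74.8, 161.8]
tcp_rot: [3.141, -0.0, -0.094]
ft_force: [0.2, -0.3, -2.8]
opening: 0.58
grip_force: 30.0
```

```bash
python3 held.py w8; python3 - <<'E'
from h import *
ci=np.load("w8ci.npy",allow_pickle=True).item()
for x,y in((50,15),(50,-15),(-50,15),(-50,-15)):print(proj(ci,[557+x,163+y,45]).round(),proj(ci,[557+x,163+y,61]).round())
im=cv2.imread("pics/w8.png");t=read_camera("top");cv2.imwrite("pics/t8.png",t)
a=cv2.resize(im[0:260,0:400],(800,520));b=cv2.resize(t[170:270,180:240],None,fx=5,fy=5)
cv2.imwrite("pics/w8c.png",a)
E
```

```text
[510.3  74.8 161.8] [ 3.1414e+00 -1.0000e-04 -9.3700e-02] [ 0.2 -0.3 -2.8] [0.04 0.13 0.01] 0.5800644419379964 14.6
40 [321.2 182.2]
86 [321.4  84.3]
111 [321.5  25.8]
[196. 101.] [189. 100.]
[229.  97.] [224.  96.]
[215. 207.] [210. 211.]
[246. 204.] [241. 209.]
```

View pics/w8c.png

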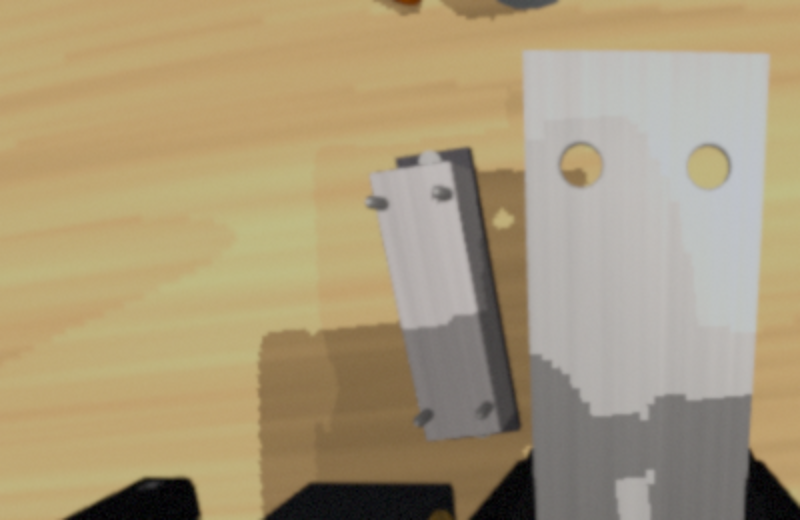

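The view shows the checker bar beside the plate. The stud bases are near (386,204), (449,195), (430,410) and (492,403) in the 2× crop; the tips lean outwards from them.

```bash
python3 - <<'E'
from h import *
ci=np.load("w8ci.npy",allow_pickle=True).item()
def rep(n,pts,z):
    P=np.array([onz(ci,u/2-.25,v/2-.25,z)[:2] for u,v in pts]);a=(P[0]+P[1]-P[2]-P[3])/2;w=(P[0]-P[1]+P[2]-P[3])/2
    print(n,P.mean(0).round(1),"len",np.hypot(*a).round(1),"wid",np.hypot(*w).round(1),"ang",np.degrees(np.arctan2(a[1],a[0])).round(2),np.degrees(np.arctan2(-w[0],w[1])).round(2))
rep("base",[(386,204),(449,195),(430,410),(492,403)],45)
rep("tip",[(370,201),(434,192),(416,425),(480,418)],61)
rep("bar",[(371,175),(449,162),(428,440),(503,432)],45)
im=cv2.imread("pics/w8.png");g=cv2.cvtColor(im,6)
hsv=cv2.cvtColor(im,cv2.COLOR_BGR2HSV)
m=((hsv[...,1]<45)&(g>75)).astype('uint8');m[:,258:]=0;m[:75]=0;m[222:]=0;m[:,:180]=0
m=cv2.morphologyEx(m,3,np.ones((3,3)));m=cv2.morphologyEx(m,2,np.ones((7,7)))
c=max(cv2.findContours(m,0,1)[0],key=cv2.contourArea);q=cv2.approxPolyDP(c,4,True);print(cv2.contourArea(c),q[:,0].tolist(),cv2.minAreaRect(c))
# plate's rear holes and rear edge: sub-pixel
mp=((hsv[...,1]<45)&(g>75)).astype('uint8')
for u,v in((290,82),(354,82)):
    r=1-mp[v-20:v+20,u-20:u+20];n,l,st,ce=cv2.connectedComponentsWithStats(r);k=l[20,20];print("hole",ce[k]+[u-20,v-20],st[k])
e=np.flatnonzero(mp[5:60,300:345].mean(1)>.5).min()+5;print("rear row",e)
r=np.flatnonzero(mp[50,240:420])+240;print(r.min(),r.max())
E
```

```text
base [558.  164.9] len 97.6 wid 30.1 ang 2.4 1.39
tip [557.  166.4] len 100.6 wid 29.3 ang 1.73 1.22
bar [557.3 165.6] len 126.3 wid 37.0 ang 2.22 1.79
6020.5 [[233, 75], [186, 86], [209, 202], [216, 206], [214, 219], [249, 215]] ((218.82029724121094, 147.8019561767578), (144.03858947753906, 51.62247848510742), 81.46923065185547)
hole [290.16944444  82.275     ] [ 10  10  21  22 360]
hole [353.68786127  83.02890173] [ 10  11  21  21 346]
rear row 26
262 383
```

```bash
python3 - <<'E'
from h import *
ci=np.load("w8ci.npy",allow_pickle=True).item();e=np.array([510.3,74.8]);
for dz in(18,20.5,23):
    z=161.8+dz;A=onz(ci,290.2,82.3,z)[:2];B=onz(ci,353.7,83.0,z)[:2];R=onz(ci,322.5,25.5,z)[:2];w=A-B
    ang=np.arctan2(-w[0],w[1]);ax=np.array([np.cos(ang),np.sin(ang)]);M=(A+B)/2
    c=M-50*ax;print(dz,np.linalg.norm(w).round(2),"ang",np.degrees(ang).round(2),"c-TCP",(c-e).round(1),"edge-hole",np.linalg.norm(R-M).round(1))
E
```

```text
18 29.68 ang -5.9 c-TCP [36.8 -3.3] edge-hole 24.8
20.5 29.19 ang -5.9 c-TCP [36.6 -3.3] edge-hole 24.4
23 28.7 ang -5.9 c-TCP [36.3 -3.2] edge-hole 24.0
```

>>> move_arm(
  commands=[
    [[0,0.5,0],[0,0,0.8],0],
    [[0.1,1,0],[0,0,1],0],
    [[0.2,1.5,0],[0,0,1],0],
    [[0.2,1.5,0],[0,0,1],0],
    [[0.2,1.5,0],[0,0,1],0],
    [[0.2,1.5,0],[0,0,1],0],
    [[0.1,1,0],[0,0,0.8],0],
    [[0,0.5,0],[0,0,0.8],0],
    [[0,0,0],[0,0,0],0],
    [[0,0,0],[0,0,0],0],
  ],
)

```text
t: 15.7
eef_pos: [520.1, 164.9, 161.7]
tcp_rot: [3.141, 0.0, 0.036]
ft_force: [-0.2, 0.5, -3.3]
opening: 0.581
grip_force: 30.0
```

>>> move_arm(
  commands=[
    [[0,0,-0.5],[0,0,0],0],
    [[0,0,-1],[0,0,0],0],
    [[0,0,-1.5],[0,0,0],0],
    [[0,0,-2],[0,0,0],0],
    [[0,0,-2],[0,0,0],0],
    [[0,0,-1.5],[0,0,0],0],
    [[0,0,-1],[0,0,0],0],
    [[0,0,-0.7],[0,0,0],0],
    [[0,0,0],[0,0,0],0],
    [[0,0,0],[0,0,0],0],
  ],
)

```text
t: 16.7
eef_pos: [520.4, 165.0, 60.1]
tcp_rot: [3.142, -0.0, 0.036]
ft_force: [0.6, -0.1, -2.9]
opening: 0.581
grip_force: 30.0
```

```bash
python3 held.py w9; python3 - <<'E'
from h import *
im=cv2.imread("pics/w9.png");g=cv2.cvtColor(im,6);hsv=cv2.cvtColor(im,40)
for u,v in((290,82),(354,82)):
    r=g[v-16:v+17,u-16:u+17]
    print(u,v);print("\n".join(" ".join("%3d"%x for x in row[::2]) for row in r[::2]))
E
```

```text
[520.4 165.   60.1] [ 3.1415e+00 -4.0000e-04  3.5500e-02] [ 0.6 -0.1 -2.9] [-0.    0.05 -0.02] 0.5808572120188693 16.7
40 [321.3 182.4]
86 [321.5  84.5]
111 [321.6  26.1]
290 82
177 175 175 174 172 171 172 174 175 178 178 176 178 176 174 177 177
175 175 175 175 174 171 173 175 175 177 178 178 178 175 174 176 176
176 176 174 174 174 169 166 158 155 162 172 178 178 178 175 178 178
176 177 174 175 167 143 115 104 112 113 124 157 176 176 177 178 178
177 177 175 170 139 100 101 109 124 124 121 118 151 174 177 178 178
176 176 175 156 106 103 103 108 126 125 126 121 116 160 176 178 179
177 178 171 133 104 107 107 108 122 125 125 122 118 141 172 180 178
176 178 165 120 107 107 107 109 122 123 124 122 119 130 170 179 177
176 175 162 116 107 107 107 102 100  89  91 109 119 128 168 179 178
176 175 166 122 112 111 108  90 110 111  90  81 109 129 169 178 179
176 177 172 136 112 112 108  89 122 124 100  71  81 137 173 178 179
175 177 175 160 120 113 112  85  92 103  79  66  85 154 176 179 179
176 177 176 173 149 120 113  94  71  68  69  85 143 174 177 179 178
176 177 175 176 172 151 128 116 103  8
[... 696 characters left out ...]
 136 147 183 185 186
179 180 175 140 124 122 122 138 154 164 165 163 157 130 180 185 185
179 181 174 130 105  93  96 129 153 166 167 166 163 135 176 186 186
180 181 175 112  93 137 113  92 146 167 167 168 166 137 177 185 186
179 181 175 119 105 175 134  86 136 168 168 168 165 141 181 185 186
181 182 180 146  95 149 122  77 144 170 169 169 158 159 185 187 186
179 182 181 174 124  83  68  94 161 170 169 170 157 180 186 186 186
181 181 180 181 170 119  93 158 168 171 169 166 179 185 187 186 186
180 181 182 182 181 175 159 164 165 167 171 181 186 185 187 186 187
180 181 181 181 181 179 180 183 183 185 186 185 185 187 184 186 186
179 181 180 180 181 179 182 184 186 186 184 186 186 185 187 186 185
```

```bash
cat > cmp.py <<'E'
from h import *
import sys
def cmp(ci,e,holes,tips,stz=61):
    H=np.array([onz(ci,*p,e[2]+20.6)[:2] for p in holes]);T=np.array([onz(ci,*p,stz)[:2] for p in tips])
    print("H",H.round(1).tolist(),"T",T.round(1).tolist(),"T-H",(T-H).round(1).tolist(),(T-H).mean(0).round(2))
    for P in(H,T):
        w=P[0]-P[1];print(np.linalg.norm(w).round(1),np.degrees(np.arctan2(-w[0],w[1])).round(2))
E
python3 - <<'E'
from cmp import *
im=cv2.imread("pics/w9.png");g=cv2.cvtColor(im,6);ci=np.load("w9ci.npy",allow_pickle=True).item()
hs=[]
for u,v in((290,82),(354,82)):
    m=(g[v-20:v+21,u-20:u+21]<(150 if u<300 else 172)).astype('uint8')
    c=max(cv2.findContours(m,0,1)[0],key=cv2.contourArea);(x,y),r=cv2.minEnclosingCircle(c);hs.append((x+u-20,y+v-20));print(hs[-1],r)
cmp(ci,[520.4,165,60.1],hs,[(291.2,86),(348.2,86)])
E
```

```text
(290.0, 82.0) 11.70479965209961
(353.62962913513184, 82.7407398223877) 12.2150239944458
H [[607.0, 182.6], [607.7, 153.4]] T [[607.1, 183.8], [608.1, 154.1]] T-H [[0.1, 1.2], [0.4, 0.7]] [0.26 0.97]
29.2 1.46
29.7 2.08
```

>>> move_arm(
  commands=[
    [[0.03,0.04,-0.3],[0,0,0.4],0],
    [[0,0,-0.4],[0,0,0],0],
    [[0,0,-0.4],[0,0,0],0],
    [[0,0,-0.2],[0,0,0],0],
    [[0,0,0],[0,0,0],0],
    [[0,0,0],[0,0,0],0],
  ],
)

```text
t: 17.35
eef_pos: [520.5, 165.5, 46.7]
tcp_rot: [3.141, 0.0, 0.043]
ft_force: [0.3, -0.2, -2.4]
opening: 0.583
grip_force: 30.0
```

```bash
python3 held.py w10; python3 - <<'E'
from h import *
im=cv2.imread("pics/w10.png");g=cv2.cvtColor(im,6)
for u,v in((290,82),(354,82)):
    r=g[v-14:v+15,u-14:u+15]
    print(u,v);print("\n".join(" ".join("%3d"%x for x in row[::2]) for row in r[::2]))
E
```

```text
[520.5 165.5  46.7] [3.1415e+00 1.0000e-04 4.2600e-02] [ 0.3 -0.2 -2.4] [-0.02  0.11  0.03] 0.5830092993339554 17.35
40 [321.3 182.4]
86 [321.5  84.5]
111 [321.6  25.9]
290 82
176 174 174 172 171 174 174 176 179 179 178 178 174 175 177
177 175 173 173 171 166 157 156 163 171 177 178 177 174 178
176 174 176 167 143 113 105 114 113 125 157 177 177 177 178
176 175 172 141 103  95 115 124 121 119 118 150 174 176 179
176 174 155 105 106 101 116 125 125 125 120 116 162 175 178
177 171 131 103 110 103 111 110 109 114 120 119 142 173 179
176 168 120 107 109 106  98 105 122 108 106 118 130 169 178
177 164 114 112 109 104  90 153 173 136 101  96 126 167 178
176 167 119 112 111 102  93 159 176 144 101  76 123 170 178
177 171 137 114 114 104  81 105 122 109  94  69 129 175 180
176 176 158 121 114 111  90  75  82  86  82  85 153 176 179
176 175 173 148 120 115 111  93  69  68  87 145 173 177 180
175 175 175 172 151 130 119 122 112 116 151 176 178 177 179
176 176 175 175 171 169 164 159 165 173 177 179 177 177 178
176 176 175 174 173 174 174 176 180 179 178 179 177 176 178
354 82
179 183 184 185 1
[... 182 characters left out ...]
 119 122 122 113 105 128 168 185 185 185
179 180 174 141 129 132 130 123 121 132 143 127 175 186 184
180 180 160 128 128 133 127 116 117 134 162 135 146 184 186
181 176 173 137 120 103  95 107 104 131 166 159 130 181 186
181 175 171 136  92  89 143 172 138 124 164 165 134 176 185
181 175 135 103  79  93 170 185 164 117 163 166 136 177 186
181 176 137  82  73  84 130 165 125 119 165 165 139 181 186
180 180 151  83  67  78  88  95  92 135 170 159 159 185 186
181 181 175 119  70  69  72  78  95 141 168 156 179 186 186
181 181 181 170 117  79  83 102 120 140 164 180 185 186 187
181 182 181 181 176 158 148 143 151 167 181 186 185 186 186
182 180 181 181 182 181 182 184 184 184 185 187 186 185 186
```

```bash
python3 - <<'E'
from cmp import *
ci=np.load("w10ci.npy",allow_pickle=True).item()
cmp(ci,[520.5,165.5,46.7],[(290,82),(353.6,82.6)],[(291.9,83.1),(353.9,82)])
E
```

```text
H [[606.9, 183.6], [608.0, 154.4]] T [[607.1, 183.3], [608.9, 153.7]] T-H [[0.2, -0.3], [1.0, -0.8]] [ 0.58 -0.54]
29.2 1.99
29.7 3.49
```

>>> move_arm(
  commands=[
    [[0.04,-0.03,-0.1],[0,0,0],0],
    [[0,0,-0.2],[0,0,0],0],
    [[0,0,-0.2],[0,0,0],0],
    [[0,0,-0.2],[0,0,0],0],
    [[0,0,0],[0,0,0],0],
  ],
)

```text
t: 17.9
eef_pos: [520.8, 165.1, 39.4]
tcp_rot: [3.141, 0.001, 0.043]
ft_force: [-0.3, 0.6, -2.1]
opening: 0.581
grip_force: 30.0
```

>>> move_arm(
  commands=[
    [[0,0,-0.2],[0,0,0],0],
    [[0,0,-0.2],[0,0,0],0],
    [[0,0,-0.2],[0,0,0],0],
    [[0,0,0],[0,0,0],0],
  ],
)

```text
t: 18.3
eef_pos: [520.8, 165.1, 33.5]
tcp_rot: [3.141, 0.0, 0.043]
ft_force: [0.8, -0.0, -2.7]
opening: 0.581
grip_force: 30.0
```

>>> move_arm(
  commands=[
    [[0,0,-0.2],[0,0,0],0],
    [[0,0,-0.1],[0,0,0],0],
    [[0,0,-0.1],[0,0,0],0],
    [[0,0,0],[0,0,0],0],
  ],
)

```text
t: 18.7
eef_pos: [520.9, 165.2, 29.7]
tcp_rot: [3.141, 0.0, 0.043]
ft_force: [-0.2, 0.2, -2.8]
opening: 0.575
grip_force: 30.0
```

>>> move_arm(
  commands=[
    [[0,0,-0.1],[0,0,0],0],
    [[0,0,0],[0,0,0],0],
  ],
)

```text
t: 18.9
eef_pos: [521.0, 165.2, 28.7]
tcp_rot: [3.142, -0.0, 0.043]
ft_force: [-0.6, 0.4, -1.9]
opening: 0.581
grip_force: 30.0
```

>>> move_arm(
  commands=[
    [[0,0,-0.1],[0,0,0],0],
    [[0,0,0],[0,0,0],0],
  ],
)

```text
t: 19.1
eef_pos: [521.0, 165.2, 27.9]
tcp_rot: [3.142, -0.0, 0.043]
ft_force: [0.0, -0.4, -1.5]
opening: 0.579
grip_force: 30.0
```

>>> move_arm(
  commands=[
    [[0,0,-0.1],[0,0,0],0],
    [[0,0,0],[0,0,0],0],
  ],
)

```text
t: 19.3
eef_pos: [521.0, 165.2, 27.7]
tcp_rot: [3.142, -0.001, 0.043]
ft_force: [-3.6, -0.8, 11.5]
opening: 0.581
grip_force: 30.0
```

>>> move_arm(
  commands=[
    [[0,0,0.06],[0,0,0],0],
    [[0,0,0],[0,0,0],0.6],
    [[0,0,0],[0,0,0],0.65],
    [[0,0,0],[0,0,0],0.75],
    [[0,0,0],[0,0,0],0.85],
    [[0,0,0],[0,0,0],0.9],
    [[0,0,0],[0,0,0],0.9],
    [[0,0,0],[0,0,0],0.9],
  ],
)

```text
t: 20.1
eef_pos: [520.9, 165.2, 27.3]
tcp_rot: [3.141, 0.0, 0.043]
ft_force: [-1.5, 0.2, -0.2]
opening: 0.896
grip_force: 0.0
```

>>> move_arm(
  commands=[
    [[0,0,0.5],[0,0,0],0.9],
    [[0,0,1],[0,0,0],0.9],
    [[0,0,2],[0,0,0],0.9],
    [[0,0,3],[0,0,0],0.9],
    [[0,0,3],[0,0,0],0.9],
    [[-2,0,3],[0,0,0],0.9],
    [[-2,0,3],[0,0,0],0.9],
    [[-1,0,0],[0,0,0],0.9],
    [[0,0,0],[0,0,0],0.9],
    [[0,0,0],[0,0,0],0.9],
  ],
)

```text
t: 21.1
eef_pos: [471.1, 165.2, 182.2]
tcp_rot: [3.141, 0.0, 0.043]
ft_force: [-0.0, 0.6, -0.3]
opening: 0.897
grip_force: 0.0
```

```bash
python3 - <<'E'
from h import *
s=state();print(s["eef_pos"].round(1),s["ft_force"].round(1),s["t"])
ci=camera_info("wrist");im=read_camera("wrist");cv2.imwrite("pics/w11.png",im);g=cv2.cvtColor(im,6);hsv=cv2.cvtColor(im,40)
m=((hsv[...,1]<50)&(g>85)).astype('uint8');u,v=proj(ci,[557,166,48]).astype(int);print(u,v)
n,l,st,ce=cv2.connectedComponentsWithStats(m);k=l[v,u];c=max(cv2.findContours((l==k).astype('uint8'),0,1)[0],key=cv2.contourArea)
b=cv2.boxPoints(cv2.minAreaRect(c));P=np.array([onz(ci,*p,48)[:2] for p in b]);print(b.round(),P.round(1).tolist(),P.mean(0),[np.linalg.norm(P[i]-P[i-1]).round(1) for i in range(4)])
for x,y in((50,15),(50,-15),(-50,15),(-50,-15)):print(proj(ci,[557.5+x,166+y,48]).round(),end=" ")
E
```

```text
[471.1 165.2 182.2] [-0.   0.6 -0.3] 21.1
323 101
[[293.  15.]
 [354.  15.]
 [354. 178.]
 [293. 178.]] [[631.6, 196.8], [634.1, 141.9], [484.7, 131.8], [482.0, 193.1]] [558.10580723 165.92905295] [np.float64(149.7), np.float64(55.0), np.float64(149.8), np.float64(61.3)]
[310.  44.] [342.  46.] [306. 153.] [336. 154.]
```

```bash
python3 -c "
from cell import env
print(env.job_done())"
```

```text
the job is handed in; nothing more can be done
None
```

I slid the wide-pattern plate out, laid it over the four studs on the checker bar and released it. Its centre measured within about 1 mm of the bar's, and I handed the job in at about 21 s of 69 s; no verdict was returned.

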